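# Load the toaster by slice type and hold its lever at the third notch

## Robot

A 7-joint arm with a two-finger parallel gripper is mounted at the origin on the work surface. World frame = base frame: x ahead of the robot, y to its left, z up, the work surface at z = 0. Lengths are in m, angles in degrees, forces in N, time in s.
With the tool pointing down it reaches from about 0.425 to 0.875 m from the base axis. Payload 4.7 kg.
Tool frame: the origin (TCP) lies at the very end of the fingers, on their centre line; the grasp point (between the pads) lies env.grip_point_offset behind it (env.grip_point_offset is the distance from the TCP to the grasp point, in m); z points along the fingers, y is the direction in which the jaws open and shut (so a half turn about z gives the same grasp; the last joint's range is limited). The gripper opens to 87 mm and grips with 3 to 60 N. Pads are 19 mm wide; open, the fingers measure 117 mm over their backs; the gripper's body (75 mm by 190 mm) begins 51 mm behind the grasp point.
Start: joints at [76.381, 18.392, -4.016, 83.108, 1.295, 78.541, -3.26], TCP at [0.162, -0.63, 0.223] pointing down, gripper open.
Joint ranges: [-163.93, 163.93], [-17.29, 119.83], [-79.2, 71.16], [3.27, 140.29], [-89.18, 269.18], [5.43, 117.66], [-154.24, 154.24]. Speed limits (degrees/s): [147.25, 147.25, 180, 180, 180, 180, 180].

## Interface

Orientations are given as [roll, pitch, yaw] about the fixed x, y, z axes, in that order (R = Rz(yaw) Ry(pitch) Rx(roll)).
In Python, from cell import env gives the robot as it stands.
- The arm moves only by the tool send_rows, never from a script. Its argument "plan" is a list of rows, each a list of 7 numbers: the finger opening in mm, from 0 to 87, then the shift along the tool's x, y, z in mm, then the turn, a rotation vector about the tool's x, y, z in rad. A call has 1 to 12 rows; each row shifts and turns the commanded pose from where the row before left it, along the tool's axes as they then stand; what a row does not reach is not made up. A row lasts 1/10 s, in which the tool goes at most 50 mm and 8.59 degrees, less where a joint would pass 70% of its speed; a pose out of reach is approached as far as the arm can. A call is refused whole if a number of a shift passes 50 or a number of a turn 0.15, either way. A call with a gripper value outside its range is refused whole. The fingers move at their own pace and stop on an object; "grip_force" is the grip in N (left out, the last holds). Time passes only in rows, so rows that do not move let the fingers close. It gives the time, the measured TCP pose, the force and the opening at its end, in the units of the state.
- env.get_obs(): the state, without advancing time (a new reading comes with each control period).
- env.read_camera(name): name is "scene" or "top" or "wrist"; returns the picture (480x640x3 uint8, red, green, blue); there is no depth.
- env.get_calibration(name): a dict with "fx", "fy", "cx", "cy" (pixels), "extrinsics" (4x4, takes a point from camera to world coordinates). Camera axes: x right, y down, z forward; pixel columns grow to the right and rows downward; lengths in m; the calibration is good to about 2 mm. A picture is of the moment at which its call begins: read the wrist's pose just before it. get_calibration takes no time and is no camera call; for the wrist camera it gives the pose at the moment of the call.
- env.sign_off(): hands the job in, once; it reports no verdict.
Trained networks look in the newest picture that a camera, given by its name, has taken for a name from the list of things; names that differ only in an ending like _2 or _b are one class to them, and where a whole thing is asked for, a point or a joint stands for the part that bears it (a point fixed in the world has none). Each returns a list of dicts, best first, with "confidence" (0 to 1); they miss things now and then, are a little off and sometimes report something else, mostly with a low value. They report only what shows in the picture. A call takes as long as a camera call. They do not tell look-alikes from the thing itself.
- env.regions_of(camera, query): "region" (480x640 bool, what is visible of it) and "rect" ([left, top, right, bottom] in pixels, round what is visible of it).
The state is a dict: "time_s": time; "qpos": joint angles; "joint_velocities": joint speeds; "effort": joint torques, N m; "tool_pos": TCP position; "tool_rot": TCP orientation; "force": force on the tool from outside, world axes, zero at the start; "wrist_torque": the same for the moment, N m; "grip_width": finger opening in m.
Only numpy, scipy, OpenCV 4.12 (cv2) and the standard library are available. Lean on these libraries where they do the work, as an engineer would, in place of code of your own. Each camera call takes 0.05 s, during which the arm holds its last target. There are 200 camera calls.

## Task

Sort the two slices from their stands into the toaster, the thin crispbread standing in the narrow slot and the thick rusk in the wide slot, and let go of both. Then press the toaster's spring-return lever down past its first two notches to the third, short of the bottom stop, and finish while still holding it down there. Leave everything else on the table where it is.

Things in the scene. Friction and masses are not known exactly. Their poses are not given: they have to be found in the camera images.
- crisp_mid (a point): Centre of the thin crispbread: upright rectangular rigid slice 10 mm thick (its x), 85 wide (y), 110 tall (z), about 35 g, light brown with rows of dark dots. It stands loose on edge in a wire stand, lower edge 10 mm above the table; the stand's wires reach 50 mm above the table. Take it across its thickness, from above. Which stand is nearer the robot varies.
- rusk_mid (a point): Centre of the thick rusk: upright rigid slice 24 mm thick (its x), 85 wide (y), 110 tall (z), half-round top, about 70 g, same light brown with a darker crust rim. It stands loose on edge in a wire stand, lower edge 10 mm above the table, wires up to 50 mm. Take it across its thickness, from above.
- slot_narrow (a point): Centre of the mouth of the narrow slot (17 mm in x, 130 in y), 175 mm above the table on top of the fixed chrome toaster (190 mm in x, 280 in y; centre 42 mm along +x). Axes: x across the slots towards the wide one, y along them, z up. The carriage inside lies 62 mm below the mouth with the lever up (a loaded slice sticks out 48 mm) and sinks with the lever.
- slot_wide (a point): Centre of the mouth of the toaster's wide slot, 84 mm from the narrow one along the toaster's +x, same height, depth and axes; 32 mm wide in x and 130 mm long in y.
- lever_tab (a point): Centre of the top face of the lever's black tab on the toaster's -y end (facing the stands): 50 mm in the toaster's x, 45 in its y, 14 thick; the toaster's end face is 28 mm from this point. Top face 165 mm above the table with the lever up, 10 mm below the toaster's top; it moves straight down. Axes are the toaster's.
- lever (a joint): Lever travel in m: 0 up, growing as it is pressed down. Notches, felt as small clicks (+-1.5 N), at 0.011, 0.022 and 0.033 (third); hard bottom stop at 0.041. A spring always returns it to 0: about 5 N to start, 7 N at the third notch, never over 9 N. Three pairs of black marks beside the track show where the tab's top lies at each notch.
- stand_thin: Fixed stand of the crispbread: dark wood base 66 mm (x) by 96 mm (y), 10 mm thick, with two wire hoops 13 mm apart in x, up to 50 mm high. Origin at the centre of its underside.
- stand_thick: Fixed stand of the rusk, same base, hoops 27 mm apart. Origin at the centre of its underside.
- jar_mid (a point): Centre of the closed jam jar, 68 mm across, 95 mm tall (leave alone).
- mug_mid (a point): Centre of the enamel mug, 74 mm across, 75 mm tall, handle at its +y (leave alone).
- teaspoon_mid (a point): Middle of the teaspoon, 135 mm long along its x, lying on the table (leave alone).
- eggcup_mid (a point): Centre of the white egg cup, 48 mm across, 62 mm tall (leave alone).
- salt_mid (a point): Centre of the small steel salt shaker between the stands and the lever, 36 mm across, 58 mm tall (leave alone).
Things that resemble listed ones, but are neither listed nor needed, are in the scene too. What is meant by the part that bears rusk_mid is not red, and is the larger of those in its own colour. Of the things that look like the part that bears crisp_mid, the smallest one is meant.

How it is judged (in metres and radians):
On the way, in this order (a step that is already met when the one before it is completed fails the run):
1. crispbread stands in the narrow slot and rusk in the wide slot, both let go, lever up (x of crisp_mid in the frame of slot_narrow between -0.01 and 0.01 m and y of crisp_mid in the frame of slot_narrow between -0.03 and 0.03 m and z of crisp_mid in the frame of slot_narrow below 0.002 m and angle between each of crisp_mid, rusk_mid's own z axis and vertical below 0.26 rad and x of rusk_mid in the frame of slot_wide between -0.01 and 0.01 m and y of rusk_mid in the frame of slot_wide between -0.03 and 0.03 m and z of rusk_mid in the frame of slot_wide below 0.002 m and contact force between each of the arm, the fingers and crisp below 0.3 N and contact force between each of the arm, the fingers and rusk below 0.3 N and value of joint lever below 0.005 m), for 0.2 s.
2. lever pressed past the second notch with both slices loaded (x of crisp_mid in the frame of slot_narrow between -0.01 and 0.01 m and y of crisp_mid in the frame of slot_narrow between -0.03 and 0.03 m and z of crisp_mid in the frame of slot_narrow below -0.015 m and angle between each of crisp_mid, rusk_mid's own z axis and vertical below 0.26 rad and x of rusk_mid in the frame of slot_wide between -0.01 and 0.01 m and y of rusk_mid in the frame of slot_wide between -0.03 and 0.03 m and z of rusk_mid in the frame of slot_wide below -0.015 m and value of joint lever above 0.024 m), for 0.02 s.
At the end, for the whole second after the job is handed in: The robot presses the lever (over 2 N), still at the third notch (33 mm down, within 4 mm). The crispbread stands lowered in the narrow slot, the rusk in the wide one (10 mm across, 30 mm along, lean under 15 degrees), not touched by the robot (x of crisp_mid in the frame of slot_narrow between -0.01 and 0.01 m and y of crisp_mid in the frame of slot_narrow between -0.03 and 0.03 m and z of crisp_mid in the frame of slot_narrow below -0.025 m and angle between each of crisp_mid, rusk_mid's own z axis and vertical below 0.26 rad and x of rusk_mid in the frame of slot_wide between -0.01 and 0.01 m and y of rusk_mid in the frame of slot_wide between -0.03 and 0.03 m and z of rusk_mid in the frame of slot_wide below -0.025 m and contact force between each of the arm, the fingers and crisp below 0.3 N and contact force between each of the arm, the fingers and rusk below 0.3 N and value of joint lever between 0.029 and 0.037 m and velocity of joint lever between -0.01 and 0.01 m/s and contact force between any of the fingers, the arm and lever above 2 N); the arm keeps its last pose, push and grip.
It fails at once if another thing on the table is moved by more than 30 mm (distance of any of jar_mid, mug_mid, teaspoon_mid, eggcup_mid, salt_mid from where it was at the start of the episode above 0.03 m).
It also fails if it takes over 72 s, if anything falls off the work surface, if the arm or the gripper's body presses on something with over 40 N, if the wrist force passes 120 N, or if a joint passes its speed limit or range.

## Working session

There is one attempt and no reset: what is moved stays moved. The work goes in short steps, Python scripts to look and compute and a tool call to move; the robot and the scene stay as the last step left them, time stands still between calls to the robot, and variables do not carry over. Pictures are saved under pics/ and viewed, about 8 in all and at most 12, crops included, and the job is handed in when it is done.

Besides the shell and the picture viewer there is one more tool, called after "Emit:" in YAML: its name, and indented under it one key for each argument. send_rows: Moves the arm, as the interface text tells. Its arguments: {"type":"object","properties":{"plan":{"type":"array"},"grip_force":{"type":"number"}},"required":["plan"]}

```bash
mkdir -p pics; ls; python3 - <<'E'
from cell import env
import cv2,numpy as np
o=env.get_obs(); print({k:np.round(v,3) for k,v in o.items()}, env.grip_point_offset)
for c in ["scene","top"]:
    im=env.read_camera(c); cv2.imwrite(f"pics/{c}0.png",im[:,:,::-1])
    k=env.get_calibration(c); print(c,k["fx"],k["cx"],k["cy"],np.round(k["extrinsics"],3).tolist())
    for q in ["crisp_mid","rusk_mid","slot_narrow","slot_wide","lever_tab","lever","stand_thin","stand_thick","salt_mid","jar_mid","mug_mid","eggcup_mid","teaspoon_mid"]:
        try:
            for r in env.regions_of(c,q): print(c,q,round(r["confidence"],2),np.round(r["rect"]).tolist(),int(r["region"].sum()))
        except Exception as e: print(q,e)
E
```

```text
pics
{'time_s': np.float64(0.0), 'qpos': array([76.383, 18.438, -4.014, 83.175,  1.295, 78.54 , -3.259]), 'joint_velocities': array([ 0.054,  0.073, -0.073,  0.055, -0.009, -0.147, -0.024]), 'effort': array([-1.0000e-03, -4.9128e+01, -4.0400e-01, -3.1253e+01, -6.4000e-02,
        4.4000e-02,  0.0000e+00]), 'tool_pos': array([ 0.162, -0.629,  0.221]), 'tool_rot': array([-1.79893e+02,  6.00000e-03,  1.44270e+01]), 'force': array([ 0.054,  0.382, -0.615]), 'wrist_torque': array([-0.021, -0.016, -0.027]), 'grip_width': np.float64(0.087)} 0.0187
scene 558.8209227982824 317.6040679068379 235.892617963888 [[-0.67, 0.521, -0.529, 1.109], [0.742, 0.453, -0.494, 0.374], [-0.018, -0.724, -0.69, 0.841], [0.0, 0.0, 0.0, 1.0]]
scene crisp_mid 0.94 [278.0, 133.0, 333.0, 197.0] 2876
scene crisp_mid 0.73 [360.0, 137.0, 384.0, 225.0] 1429
scene crisp_mid 0.7 [321.0, 183.0, 355.0, 242.0] 1410
scene rusk_mid 0.86 [252.0, 227.0, 294.0, 281.0] 1681
scene rusk_mid 0.73 [137.0, 253.0, 187.0, 305.0] 2029
scene rusk_mid 0.6 [247.0, 206.0, 265.0, 234.0] 360
scene rusk_mid 0.34 [195.0, 176.0, 247.0, 224.0] 1650
[... 1225 characters left out ...]
 272.0, 308.0] 14714
top slot_wide 0.73 [97.0, 189.0, 272.0, 310.0] 14516
top slot_wide 0.7 [365.0, 142.0, 390.0, 198.0] 564
top lever_tab 0.96 [148.0, 219.0, 273.0, 274.0] 1300
top lever 0.91 [149.0, 221.0, 273.0, 277.0] 1150
top stand_thin 0.58 [336.0, 284.0, 377.0, 315.0] 912
top stand_thin 0.45 [280.0, 314.0, 305.0, 338.0] 403
top stand_thick 0.63 [341.0, 216.0, 382.0, 244.0] 424
top stand_thick 0.57 [148.0, 217.0, 275.0, 276.0] 1264
top salt_mid 0.8 [297.0, 248.0, 312.0, 263.0] 234
top jar_mid 0.75 [273.0, 141.0, 305.0, 176.0] 917
top mug_mid 0.81 [443.0, 220.0, 486.0, 268.0] 1205
top eggcup_mid 0.96 [278.0, 317.0, 302.0, 338.0] 406
top teaspoon_mid 0.81 [365.0, 142.0, 391.0, 197.0] 572
```

View pics/scene0.png

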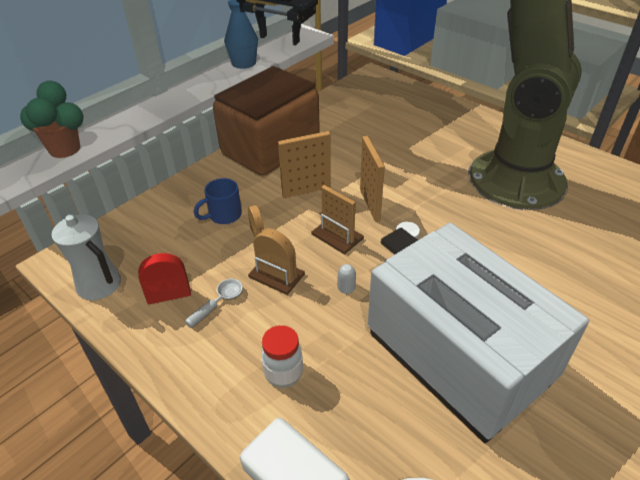

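View pics/top0.png

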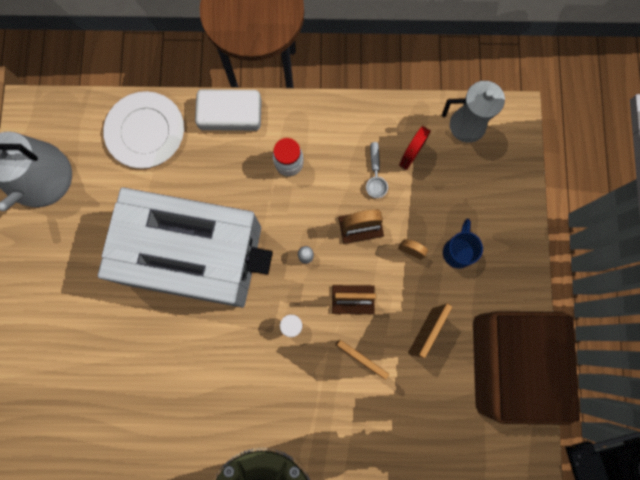

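The crispbread could be any of three things: the slice in the thin stand (338,210), or the larger boards at (305,165) and (372,180). The smallest is the one in the stand. The rusk candidates are the slice in the stand (273,252), the small one (256,220) and the red one (165,278). The larger non-red one is in the stand. In the top view the crispbread is at (354,296), the rusk at (362,217), the tab at (259,261) and the salt at (306,255).

```bash
cat > h.py <<'E'
from cell import env
import cv2,numpy as np
def ray(c,uv,z,k=None):
    k=k or env.get_calibration(c); E=np.array(k["extrinsics"]); uv=np.atleast_2d(uv).astype(float)
    d=np.c_[(uv[:,0]-k["cx"])/k["fx"],(uv[:,1]-k["cy"])/k["fy"],np.ones(len(uv))]@E[:3,:3].T
    return E[:3,3]+d*((z-E[2,3])/d[:,2:])
def proj(c,P,k=None):
    k=k or env.get_calibration(c); E=np.array(k["extrinsics"]); q=(np.atleast_2d(P)-E[:3,3])@E[:3,:3]
    return np.c_[k["fx"]*q[:,0]/q[:,2]+k["cx"],k["fy"]*q[:,1]/q[:,2]+k["cy"]]
def pca(P):
    c=P.mean(0);u,s,v=np.linalg.svd(P[:,:2]-c[:2],full_matrices=False); return c,np.degrees(np.arctan2(v[0,1],v[0,0]))
E
python3 - <<'E'
from h import *
im=cv2.imread("pics/top0.png"); g=cv2.cvtColor(im,cv2.COLOR_BGR2GRAY)
m=(g<110).astype(np.uint8); n,l,s,c=cv2.connectedComponentsWithStats(m[200:300,130:225].copy())
for i in range(1,n):
    if s[i,4]>100: 
        y,x=np.where(l==i); r=cv2.minAreaRect(np.c_[x+130,y+200].astype(np.float32)); b=ray("top",cv2.boxPoints(r),.175); print("dark",s[i],np.round(r[0],1),np.round(b[:,:2],3).tolist(),np.round(b.mean(0),4))
for q,z in [("lever_tab",.165),("crisp_mid",.12),("rusk_mid",.12)]:
    pass
crop=cv2.resize(im[180:320,90:390],None,fx=2.6,fy=2.6,interpolation=cv2.INTER_CUBIC)
s=cv2.imread("pics/scene0.png")[180:300,240:420]
crop2=cv2.resize(s,None,fx=1.9,fy=1.9,interpolation=cv2.INTER_CUBIC)
cv2.imwrite("pics/crop.png",np.vstack([crop,np.pad(crop2,((0,0),(0,crop.shape[1]-crop2.shape[1]),(0,0)))]))
for uv,z in [((259,261),.165),((306,255),.058),((354,296),.12),((362,217),.12)]: print(uv,np.round(ray("top",uv,z),3))
E
```

```text
dark [  17    9   68   29 1168] [180.4 223.4] [[0.567, 0.227], [0.603, 0.223], [0.579, 0.09], [0.543, 0.095]] [0.5733 0.1587 0.175 ]
dark [  7  54  68  22 728] [170.8 264.5] [[0.491, 0.241], [0.512, 0.238], [0.489, 0.106], [0.467, 0.109]] [0.4899 0.1735 0.175 ]
dark [  0  84  81  16 671] [170.  291.5] [[0.421, 0.249], [0.45, 0.251], [0.452, 0.094], [0.422, 0.093]] [0.4363 0.1719 0.175 ]
(259, 261) [[ 0.5   -0.     0.165]]
(306, 255) [[ 0.529 -0.091  0.058]]
(354, 296) [[ 0.435 -0.193  0.12 ]]
(362, 217) [[ 0.602 -0.21   0.12 ]]
```

View pics/crop.png

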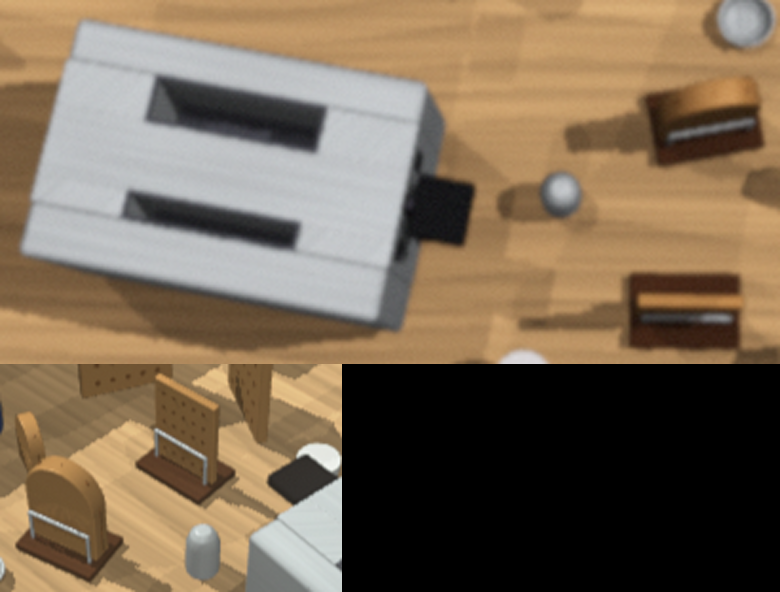

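The toaster geometry agrees with itself: slots 84.7 mm apart, yaw about -10.2°, and the predicted tab at (.501,.001) matches the picture. Next I check how tall the nearby board is and get the slice poses.

```bash
python3 - <<'E'
from h import *
from scipy.optimize import least_squares
f=lambda p:np.array(p)/2.6+[90,180]
for n,z,pts in [("crisp top",.12,[(638,293),(742,295),(742,308),(638,307)]),("standthin",.01,[(631,274),(739,274),(739,347),(629,347)]),("standthick",.01,[(647,94),(750,77),(763,147),(657,164)]),("narrow",.175,[(130,190),(300,222),(297,247),(123,216)]),("wide",.175,[(155,75),(327,106),(318,151),(147,121)])]:
    P=ray("top",f(pts),z); d=(P[1]+P[2]-P[0]-P[3])/2; w=(P[0]+P[1]-P[2]-P[3])/2
    print(n,np.round(P.mean(0),4),"len",np.round(np.linalg.norm(d),3),"wid",round(np.linalg.norm(w),3),"yaw",np.round(np.degrees(np.arctan2(d[0],-d[1])),1))
# boards: vertical edges in scene: bottom (z=0), top
for b,t in [((382,219),(375,137)),((363,203),(362,140)),((283,196),(280,141))]:
    B=ray("scene",b,0)[0]
    h=least_squares(lambda q:(proj("scene",[[q[0],q[1],0],[q[0],q[1],q[2]]])-[b,t]).ravel(),[*B[:2],.1]).x
    print("board",np.round(h,3))
# crisp in scene: predicted vs mask rect
for q in ["crisp_mid","rusk_mid"]: pass
c=np.array([.435,-.193]); 
print(np.round(proj("scene",[[.435,-.2355,.12],[.435,-.1505,.12],[.435,-.1505,.05]]),0))
E
```

```text
crisp top [ 0.4361 -0.1963  0.12  ] len 0.083 wid 0.011 yaw -0.2
standthin [ 0.4362 -0.1982  0.01  ] len 0.095 wid 0.063 yaw 0.6
standthick [ 0.6045 -0.2156  0.01  ] len 0.094 wid 0.064 yaw 10.0
narrow [0.4906 0.1716 0.175 ] len 0.134 wid 0.02 yaw -9.8
wide [0.5729 0.1574 0.175 ] len 0.135 wid 0.036 yaw -9.6
board [ 0.338 -0.168  0.216]
board [ 0.316 -0.227  0.173]
board [ 0.416 -0.38   0.154]
[[324. 185.]
 [355. 202.]
 [354. 228.]]
```

```bash
cat > go.py <<'E'
# usage: go.py open x y z yaw [n]  -> rows from the measured pose
import sys,json; from h import *
from scipy.spatial.transform import Rotation as R
op,x,y,z,yaw=map(float,sys.argv[1:6]); o=env.get_obs()
R0=R.from_euler("xyz",o["tool_rot"],degrees=True); R1=R.from_euler("xyz",[180,0,yaw],degrees=True)
rv=(R0.inv()*R1).as_rotvec(); d=np.array([x,y,z])-o["tool_pos"]
n=int(sys.argv[6]) if len(sys.argv)>6 else max(1,int(np.ceil(max(np.linalg.norm(rv)/.147,np.linalg.norm(d)/.04))))
r=np.round(rv/n,3); rows=[]; C=R0
for i in range(n):
    rows.append([op,*np.round(C.inv().apply(d/n)*1000,1).tolist(),*r.tolist()]); C=C*R.from_rotvec(r)
print(n,json.dumps(rows)); print("d",np.round(d,4),"F",np.round(o["force"],1),"t",o["time_s"],"w",o["grip_width"])
E
python3 go.py 87 .436 -.196 .31 90
```

```text
14 [[87.0, 26.7, -25.1, -6.2, 0.0, 0.0, -0.094], [87.0, 28.9, -22.5, -6.2, 0.0, 0.0, -0.094], [87.0, 30.9, -19.7, -6.2, 0.0, 0.0, -0.094], [87.0, 32.6, -16.7, -6.2, 0.0, 0.0, -0.094], [87.0, 34.0, -13.6, -6.2, 0.0, 0.0, -0.094], [87.0, 35.2, -10.3, -6.2, 0.0, 0.0, -0.094], [87.0, 36.0, -7.0, -6.2, 0.0, 0.0, -0.094], [87.0, 36.5, -3.6, -6.2, 0.0, 0.0, -0.094], [87.0, 36.6, -0.1, -6.2, 0.0, 0.0, -0.094], [87.0, 36.5, 3.3, -6.2, 0.0, 0.0, -0.094], [87.0, 36.0, 6.7, -6.2, 0.0, 0.0, -0.094], [87.0, 35.2, 10.1, -6.2, 0.0, 0.0, -0.094], [87.0, 34.1, 13.3, -6.2, 0.0, 0.0, -0.094], [87.0, 32.7, 16.5, -6.2, 0.0, 0.0, -0.094]]
d [0.2741 0.4336 0.0874] F [-0.6  0.7  0.6] t 1.4 w 0.08705809062652813
```

Emit:
send_rows:
  plan:
    - [87, 0, 0, -45, 0, 0, 0]
    - [87, 0, 0, -42, 0, 0, 0]
    - [87, 27, -25, 0, 0, 0, -0.094]
    - [87, 29, -22.5, 0, 0, 0, -0.094]
    - [87, 31, -19.5, 0, 0, 0, -0.094]
    - [87, 32.5, -16.5, 0, 0, 0, -0.094]
    - [87, 34, -13.5, 0, 0, 0, -0.094]
    - [87, 35, -10.5, 0, 0, 0, -0.094]
    - [87, 36, -7, 0, 0, 0, -0.094]
    - [87, 36.5, -3.5, 0, 0, 0, -0.094]
    - [87, 36.5, 0, 0, 0, 0, -0.094]
    - [87, 36.5, 3.5, 0, 0, 0, -0.094]

```text
time_s: 2.6
tool_pos: [0.3589, -0.3191, 0.3098]
tool_rot: [180.0, 0.0, 68.5]
force: [-0.1, 0.2, 0.2]
grip_width: 0.087
```

Emit:
send_rows:
  plan:
    - [87, 36, 6.5, 0, 0, 0, -0.094]
    - [87, 35, 10, 0, 0, 0, -0.094]
    - [87, 34, 13.5, 0, 0, 0, -0.094]
    - [87, 32.5, 16.5, 0, 0, 0, -0.094]
    - [87, 0, 0, 0, 0, 0, 0]
    - [87, 0, 0, 0, 0, 0, 0]
    - [87, 0, 0, 0, 0, 0, 0]

```text
time_s: 3.3
tool_pos: [0.4358, -0.1982, 0.3095]
tool_rot: [-180.0, 0.0, 89.7]
force: [0.2, -1.4, 0.2]
grip_width: 0.0873
```

```bash
python3 - <<'E'
from h import *
o=env.get_obs(); k=env.get_calibration("wrist"); im=env.read_camera("wrist"); cv2.imwrite("pics/w1.png",im[:,:,::-1])
print(np.round(o["tool_pos"],4),np.round(o["tool_rot"],1),o["time_s"]); print(np.round(k["extrinsics"],3).tolist(),k["fx"])
print("pred crisp top",proj("wrist",[[.436,-.2385,.12],[.436,-.1535,.12],[.436,-.196,.01]],k))
for q in ["crisp_mid","rusk_mid","stand_thin"]:
    for r in env.regions_of("wrist",q): print(q,round(r["confidence"],2),r["rect"])
E
python3 go.py 87 .436 -.196 .31 90
```

```text
[ 0.4358 -0.1982  0.3095] [-180.     0.    89.7] 3.3
[[1.0, -0.005, -0.001, 0.437], [-0.005, -0.958, -0.288, -0.118], [0.001, 0.288, -0.958, 0.472], [0.0, 0.0, 0.0, 1.0]] 369.3695257876446
pred crisp top [[323.2358605  251.52298335]
 [322.72552724 165.94406391]
 [323.10618593 191.2814591 ]]
crisp_mid 0.86 [322.6, 152.9, 334.4, 249.5]
crisp_mid 0.76 [151.7, 154.8, 253.9, 284.6]
crisp_mid 0.68 [227.7, 281.1, 313.6, 395.9]
rusk_mid 0.8 [449.3, 168.4, 511.1, 254.5]
rusk_mid 0.79 [395.9, 265.8, 435.0, 321.7]
rusk_mid 0.62 [549.6, 270.0, 601.9, 293.7]
stand_thin 0.59 [299.4, 151.9, 353.2, 228.3]
1 [[87.0, 2.1, 0.1, -0.5, -0.0, 0.0, -0.005]]
d [0.0001 0.0021 0.0005] F [-0.1  0.1 -0.7] t 3.5 w 0.08694179948571112
```

View pics/w1.png

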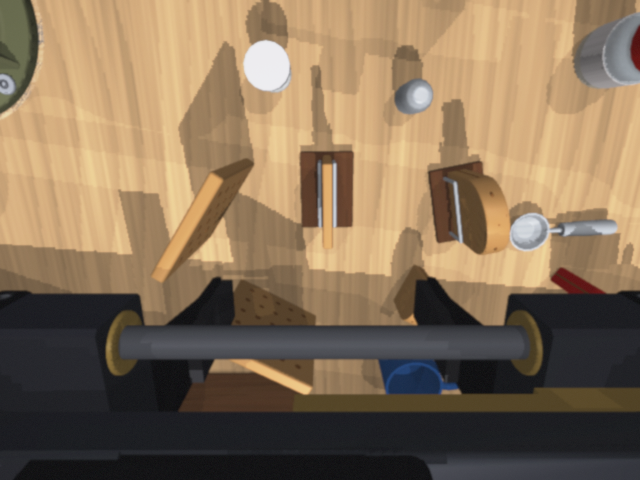

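The wrist view shows the crispbread at (328,200) in its stand and the rusk at (480,212). The wrist camera puts the crispbread about 4 mm further in +x than the top camera, so I go in between.

Emit:
send_rows:
  plan:
    - [60, 2, 1, 35, 0, 0, 0]
    - [60, 0, 1, 35, 0, 0, 0]
    - [60, 0, 1, 35, 0, 0, 0]
    - [60, 0, 0, 30, 0, 0, 0]
    - [60, 0, 0, 30, 0, 0, 0]
    - [60, 0, 0, 20, 0, 0, 0]
    - [60, 0, 0, 15, 0, 0, 0]
    - [60, 0, 0, 9.5, 0, 0, 0]
    - [60, 0, 0, 0, 0, 0, 0]
    - [60, 0, 0, 0, 0, 0, 0]
  grip_force: 8

```text
time_s: 4.5
tool_pos: [0.4397, -0.1955, 0.1006]
tool_rot: [180.0, 0.0, 89.8]
force: [-0.4, 0.1, -0.2]
grip_width: 0.0599
```

```bash
python3 - <<'E'
from h import *
o=env.get_obs(); k=env.get_calibration("wrist"); im=env.read_camera("wrist"); cv2.imwrite("pics/w2.png",im[:,:,::-1])
print(np.round(o["tool_pos"],4),np.round(o["force"],1),o["grip_width"])
print(np.round(proj("wrist",[[.439,-.2385,.12],[.439,-.1535,.12],[.439,-.196,.10]],k),0))
for r in env.regions_of("wrist","crisp_mid"): print(round(r["confidence"],2),r["rect"])
E
```

```text
[ 0.4397 -0.1955  0.1006] [-0.4  0.1 -0.2] 0.059888846672115546
[[321. 402.]
 [320. 226.]
 [321. 300.]]
0.87 [0.5, 182.1, 195.2, 324.2]
0.83 [311.3, 180.6, 331.5, 394.2]
0.56 [217.1, 400.8, 227.0, 412.5]
```

View pics/w2.png

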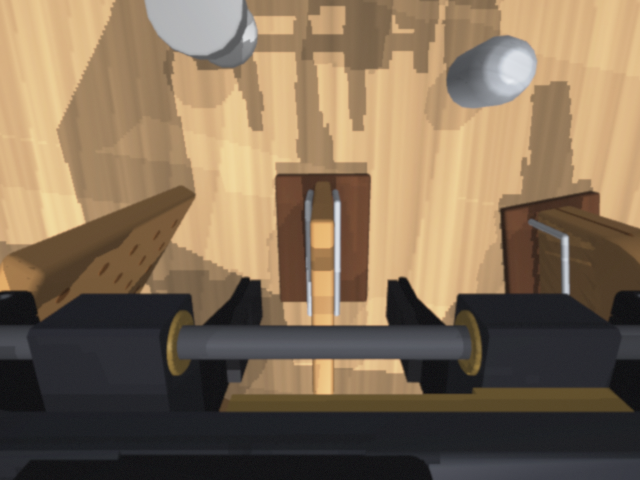

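The crispbread is centred between the fingers (u about 322), so I close and then lift.

Emit:
send_rows:
  plan:
    - [30, 0, 0, 0, 0, 0, 0]
    - [5, 0, 0, 0, 0, 0, 0]
    - [5, 0, 0, 0, 0, 0, 0]
    - [5, 0, 0, 0, 0, 0, 0]
    - [5, 0, 0, 0, 0, 0, 0]
    - [5, 0, 0, 0, 0, 0, 0]
    - [5, 0, 0, 0, 0, 0, 0]
    - [5, 0, 0, 0, 0, 0, 0]
  grip_force: 12

```text
time_s: 5.4
tool_pos: [0.4394, -0.1951, 0.1]
tool_rot: [-180.0, 0.0, 89.8]
force: [-0.6, 0.5, 0.1]
grip_width: 0.0099
```

Emit:
send_rows:
  plan:
    - [5, 0, 0, -15, 0, 0, 0]
    - [5, 0, 0, -30, 0, 0, 0]
    - [5, 0, 0, -35, 0, 0, 0]
    - [5, 0, 0, -35, 0, 0, 0]
    - [5, 0, 0, -35, 0, 0, 0]
    - [5, 0, 0, -35, 0, 0, 0]
    - [5, 0, 0, -15, 0, 0, 0]
    - [5, 0, 0, 0, 0, 0, 0]
    - [5, 0, 0, 0, 0, 0, 0]

```text
time_s: 6.3
tool_pos: [0.4389, -0.1949, 0.2986]
tool_rot: [-179.9, -0.0, 89.8]
force: [-0.3, -0.7, -1.3]
grip_width: 0.01
```

```bash
python3 go.py 5 .490 .172 .305 80
```

```text
10 [[5.0, 36.7, 5.0, -0.6, -0.0, -0.0, 0.017], [5.0, 36.8, 4.4, -0.6, -0.0, -0.0, 0.017], [5.0, 36.9, 3.8, -0.6, -0.0, -0.0, 0.017], [5.0, 36.9, 3.1, -0.6, -0.0, -0.0, 0.017], [5.0, 37.0, 2.5, -0.6, -0.0, -0.0, 0.017], [5.0, 37.0, 1.9, -0.6, -0.0, -0.0, 0.017], [5.0, 37.0, 1.2, -0.6, -0.0, -0.0, 0.017], [5.0, 37.0, 0.6, -0.6, -0.0, -0.0, 0.017], [5.0, 37.0, -0.0, -0.6, -0.0, -0.0, 0.017], [5.0, 37.0, -0.7, -0.6, -0.0, -0.0, 0.017]]
d [0.0511 0.3669 0.0064] F [-0.3 -0.7 -1.3] t 6.3 w 0.01001040747805803
```

Emit:
send_rows:
  plan:
    - [5, 36.5, 5, -0.5, 0, 0, 0.017]
    - [5, 37, 4.5, -0.5, 0, 0, 0.017]
    - [5, 37, 4, -0.5, 0, 0, 0.017]
    - [5, 37, 3, -0.5, 0, 0, 0.017]
    - [5, 37, 2.5, -0.5, 0, 0, 0.017]
    - [5, 37, 2, -0.5, 0, 0, 0.017]
    - [5, 37, 1, -0.5, 0, 0, 0.017]
    - [5, 37, 0.5, -0.5, 0, 0, 0.017]
    - [5, 37, 0, -0.5, 0, 0, 0.017]
    - [5, 35, -0.5, -0.5, 0, 0, 0.017]
    - [5, 0, 0, 0, 0, 0, 0]
    - [5, 0, 0, 0, 0, 0, 0]

```text
time_s: 7.5
tool_pos: [0.4893, 0.1703, 0.303]
tool_rot: [-179.8, 0.0, 80.2]
force: [-0.1, -0.3, -0.4]
grip_width: 0.01
```

```bash
python3 - <<'E'
from h import *
k=env.get_calibration("wrist"); ex,ey=np.array([.985,-.173,0]),np.array([.173,.985,0])
im=env.read_camera("wrist"); s=env.read_camera("scene"); im=im[:,:,::-1].copy();s=s[:,:,::-1].copy()
for c0,w in [(np.array([.4902,.1726,.175]),.0085),(np.array([.5731,.1580,.175]),.016)]:
    P=np.array([c0+a*w*ex+b*.065*ey for a,b in [(1,1),(1,-1),(-1,-1),(-1,1)]])
    for I,kk in [(im,k),(s,env.get_calibration("scene"))]:
        cv2.polylines(I,[np.round(proj("",P,kk)*16).astype(np.int32)],True,(0,0,255),1,cv2.LINE_AA,4)
s=cv2.resize(s[160:400,360:600],None,fx=2,fy=2)
out=np.hstack([cv2.resize(im[:480,140:540],None,fx=.8,fy=.8),cv2.resize(s,(384,384))])
cv2.imwrite("pics/w3.png",out)
E
python3 go.py 5 .490 .172 .305 80
```

```text
1 [[5.0, 3.6, -0.7, -1.4, -0.002, 0.001, -0.0]]
d [-0.0001  0.0036  0.0014] F [ 0.7 -0.2 -0.8] t 7.6 w 0.00983810585599909
```

View pics/w3.png

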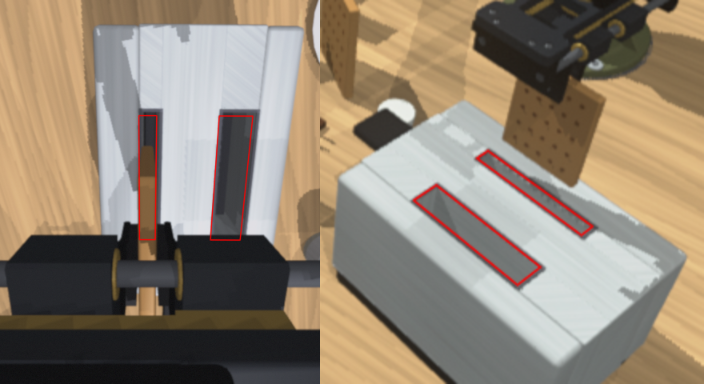

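The overlay lies on the slots in the scene view. In the wrist view the slots sit slightly further to +x/+y, so I measure that shift from the wrist camera's edges.

```bash
python3 - <<'E'
from h import *
k=env.get_calibration("wrist"); im=env.read_camera("wrist"); cv2.imwrite("pics/w3raw.png",im[:,:,::-1]); g=cv2.cvtColor(im,cv2.COLOR_RGB2GRAY).astype(float)
for v in [150,165,180,200,225,250,270,285]:
    row=g[v]; gr=np.diff(cv2.GaussianBlur(row[None],(5,1),0)[0])
    def edge(lo,hi,s): 
        i=lo+np.argmax(s*gr[lo:hi]); return i+.5
    print(v, "narrow L/R",edge(305,325,-1),edge(330,350,1),"wide",edge(400,425,-1),edge(438,470,1))
print([int(x) for x in g[145:150,300:350:2].mean(0)], [int(x) for x in g[180,300:350:2]],[int(x) for x in g[270,300:350:2]])
col=g[120:160,440]; print([int(x) for x in col])
c0=np.array([.4902,.1726,.175]);ex,ey=np.array([.985,-.173,0]),np.array([.173,.985,0])
for w,c in [(.0085,c0),(.016,np.array([.5731,.1580,.175]))]:
    for b in (.065,.03,0,-.03,-.065): print(np.round(proj("",[c-w*ex+b*ey,c+w*ex+b*ey],k),1).tolist())
E
```

```text
150 narrow L/R 310.5 340.5 wide 410.5 460.5
165 narrow L/R 310.5 340.5 wide 409.5 459.5
180 narrow L/R 310.5 340.5 wide 408.5 457.5
200 narrow L/R 311.5 339.5 wide 407.5 455.5
225 narrow L/R 309.5 339.5 wide 405.5 452.5
250 narrow L/R 310.5 339.5 wide 403.5 450.5
270 narrow L/R 310.5 338.5 wide 402.5 448.5
285 narrow L/R 319.5 340.5 wide 401.5 446.5
[148, 151, 150, 147, 138, 119, 72, 71, 79, 49, 44, 51, 51, 51, 51, 50, 41, 63, 71, 92, 116, 201, 214, 215, 213] [146, 150, 150, 148, 139, 120, 74, 69, 80, 50, 45, 49, 51, 52, 51, 48, 42, 64, 77, 92, 137, 214, 218, 217, 217] [198, 203, 208, 206, 205, 174, 93, 90, 101, 102, 102, 103, 103, 103, 105, 104, 100, 92, 92, 121, 213, 223, 224, 222, 221]
[209, 209, 210, 208, 206, 204, 203, 203, 202, 203, 204, 204, 191, 141, 101, 91, 89, 78, 68, 64, 64, 64, 64, 63, 64, 64, 63, 64, 64, 63, 64, 63, 62, 64, 64, 63, 64, 64, 64, 63]
[[311.1, 141.5], [333.4, 141.5]]
[[311.6, 187.3], [333.1, 187.3]]
[[311.9, 224.0], [332.8, 224.0]]
[[312.3, 258.7], [332.6, 258.7]]
[[312.7, 296.8], [332.4, 296.8]]
[[411.6, 141.5], [453.5, 141.5]]
[[408.6, 187.3], [449.1, 187.2]]
[[406.2, 224.0], [445.5, 224.0]]
[[403.9, 258.7], [442.1, 258.7]]
[[401.4, 296.8], [438.4, 296.8]]
```

```bash
python3 - <<'E'
from h import *
k=env.get_calibration("wrist"); im=cv2.imread("pics/w3raw.png"); o=env.get_obs(); p=o["tool_pos"];print(p)
h=cv2.cvtColor(im,cv2.COLOR_BGR2HSV); m=(h[...,1]>90)&(h[...,0]<25)
for v in range(170,400,15):
    x=np.where(m[v,290:360])[0]+290; print(v,(x.min(),x.max(),len(x)) if len(x) else None, end="; ")
ex,ey=np.array([.985,-.173,0]),np.array([.173,.985,0])
print()
for zz in (.203-.001,.323):
  for b in (.0425,-.0425): q=p+b*ey; q[2]=zz; print(zz,b,np.round(proj("",[q-.005*ex,q+.005*ex],k),1).tolist())
E
python3 go.py 5 .492 .172 .280 80 2
```

```text
[0.49028006 0.16817686 0.30394584]
170 None; 185 (np.int64(317), np.int64(331), 15); 200 (np.int64(315), np.int64(332), 18); 215 (np.int64(313), np.int64(334), 22); 230 (np.int64(312), np.int64(335), 24); 245 (np.int64(313), np.int64(335), 23); 260 (np.int64(313), np.int64(335), 23); 275 (np.int64(313), np.int64(334), 22); 290 (np.int64(312), np.int64(335), 24); 305 (np.int64(312), np.int64(335), 24); 320 (np.int64(290), np.int64(359), 27); 335 None; 350 None; 365 (np.int64(313), np.int64(359), 22); 380 (np.int64(311), np.int64(338), 28); 395 (np.int64(290), np.int64(359), 70); 
0.202 0.0425 [[315.8, 181.6], [329.8, 181.6]]
0.202 -0.0425 [[316.7, 290.5], [329.5, 290.5]]
0.323 0.0425 [[309.5, 224.6], [334.4, 224.6]]
0.323 -0.0425 [[311.8, 400.5], [333.2, 400.5]]
2 [[5.0, 2.0, 0.5, 12.0, -0.001, 0.001, -0.0], [5.0, 2.0, 0.5, 12.0, -0.001, 0.001, -0.0]]
d [ 0.0017  0.0038 -0.0239] F [-0.3 -0.  -1.1] t 7.65 w 0.009805381584595494
```

Emit:
send_rows:
  plan:
    - [5, 2, 0.4, 12, 0, 0, 0]
    - [5, 2, 0.2, 12, 0, 0, 0]
    - [5, 0, 0, 10, 0, 0, 0]
    - [5, 0, 0, 10, 0, 0, 0]
    - [5, 0, 0, 8, 0, 0, 0]
    - [5, 0, 0, 8, 0, 0, 0]
    - [5, 0, 0, 0, 0, 0, 0]
    - [5, 0, 0, 0, 0, 0, 0]

```text
time_s: 8.45
tool_pos: [0.4917, 0.1739, 0.245]
tool_rot: [-180.0, -0.0, 80.1]
force: [0.2, -0.2, 0.5]
grip_width: 0.0102
```

```bash
python3 go.py 5 .4915 .172 .209 80 5
```

```text
5 [[5.0, -0.4, 0.0, 7.2, -0.0, -0.0, 0.0], [5.0, -0.4, 0.0, 7.2, -0.0, -0.0, 0.0], [5.0, -0.4, 0.0, 7.2, -0.0, -0.0, 0.0], [5.0, -0.4, 0.0, 7.2, -0.0, -0.0, 0.0], [5.0, -0.4, 0.0, 7.2, -0.0, -0.0, 0.0]]
d [-0.0002 -0.0019 -0.036 ] F [ 0.2 -0.2  0.5] t 8.45 w 0.010219756914532866
```

Bottom edge is 20 mm into the slot with no force. I continue to just above the carriage.

Emit:
send_rows:
  plan:
    - [5, 0, 0, 8, 0, 0, 0]
    - [5, 0, 0, 8, 0, 0, 0]
    - [5, 0, 0, 8, 0, 0, 0]
    - [5, 0, 0, 8, 0, 0, 0]
    - [5, 0, 0, 6, 0, 0, 0]
    - [5, 0, 0, 0, 0, 0, 0]
    - [5, 0, 0, 0, 0, 0, 0]

```text
time_s: 9.15
tool_pos: [0.4917, 0.1739, 0.207]
tool_rot: [-180.0, -0.0, 80.1]
force: [-0.2, 0.0, -1.0]
grip_width: 0.0096
```

Emit:
send_rows:
  plan:
    - [14, 0, 0, 0, 0, 0, 0]
    - [20, 0, 0, 0, 0, 0, 0]
    - [24, 0, 0, 0, 0, 0, 0]
    - [30, 0, 0, 0, 0, 0, 0]
    - [30, 0, 0, -20, 0, 0, 0]
    - [30, 0, 0, -40, 0, 0, 0]
    - [50, 0, 0, -40, 0, 0, 0]
    - [50, 0, 0, 0, 0, 0, 0]
    - [50, 0, 0, 0, 0, 0, 0]

```text
time_s: 10.05
tool_pos: [0.4922, 0.1741, 0.3078]
tool_rot: [179.9, -0.0, 80.1]
force: [-0.5, -0.3, -1.0]
grip_width: 0.0451
```

```bash
python3 - <<'E'
from h import *
s=env.read_camera("scene"); s2=env.read_camera("top")
cv2.imwrite("pics/s4.png",np.hstack([cv2.resize(s[150:400,350:600],(400,400)),cv2.resize(s2[170:320,90:290],(400,300))] if 0 else [cv2.resize(s[150:400,350:600],(400,400)),cv2.resize(s2[160:360,90:290],(400,400))])[:,:,::-1])
for c in ("scene","top"):
  for r in env.regions_of(c,"crisp_mid"): print(c,round(r["confidence"],2),r["rect"])
E
python3 go.py 60 .606 -.215 .31 100
```

```text
scene 0.83 [277.2, 130.7, 331.6, 199.0]
scene 0.64 [361.3, 138.6, 382.5, 223.0]
scene 0.56 [472.1, 239.1, 523.3, 298.4]
top 0.6 [408.9, 304.0, 453.3, 357.3]
top 0.59 [147.1, 257.5, 197.5, 273.7]
top 0.59 [335.7, 337.9, 387.4, 381.3]
11 [[60.0, -33.0, 16.4, -0.4, -0.0, 0.0, -0.032], [60.0, -33.5, 15.3, -0.4, -0.0, 0.0, -0.032], [60.0, -34.0, 14.2, -0.4, -0.0, 0.0, -0.032], [60.0, -34.4, 13.1, -0.4, -0.0, 0.0, -0.032], [60.0, -34.8, 12.0, -0.4, -0.0, 0.0, -0.032], [60.0, -35.2, 10.9, -0.4, -0.0, 0.0, -0.032], [60.0, -35.5, 9.8, -0.4, -0.0, 0.0, -0.032], [60.0, -35.8, 8.6, -0.4, -0.0, 0.0, -0.032], [60.0, -36.1, 7.5, -0.4, -0.0, 0.0, -0.032], [60.0, -36.3, 6.3, -0.4, -0.0, 0.0, -0.032], [60.0, -36.5, 5.2, -0.4, -0.0, 0.0, -0.032]]
d [ 0.115  -0.3885  0.0043] F [ 0.7 -0.   0.3] t 10.25 w 0.04962362031180788
```

View pics/s4.png

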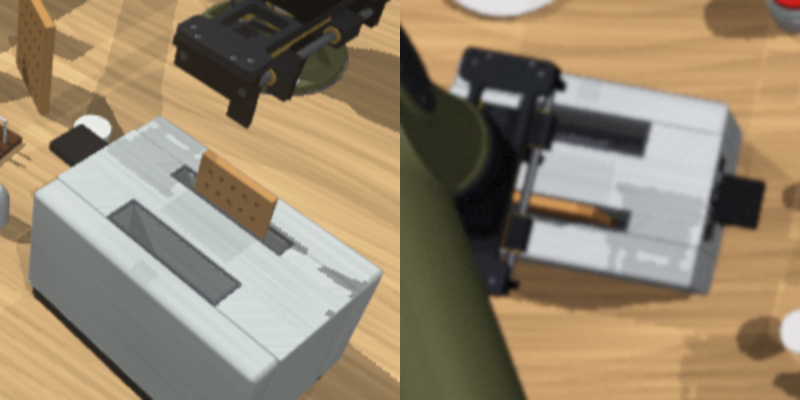

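The crispbread stands in the narrow slot, about 48 mm proud. On to the rusk.

Emit:
send_rows:
  plan:
    - [60, -33, 16.5, 0, 0, 0, -0.032]
    - [60, -33.5, 15.5, 0, 0, 0, -0.032]
    - [60, -34, 14, 0, 0, 0, -0.032]
    - [60, -34.5, 13, 0, 0, 0, -0.032]
    - [60, -35, 12, 0, 0, 0, -0.032]
    - [60, -35, 11, 0, 0, 0, -0.032]
    - [60, -35.5, 10, 0, 0, 0, -0.032]
    - [60, -36, 8.5, 0, 0, 0, -0.032]
    - [60, -36, 7.5, 0, 0, 0, -0.032]
    - [60, -36.5, 6.5, 0, 0, 0, -0.032]
    - [60, -36.5, 5, 0, 0, 0, -0.032]
    - [60, 0, 0, 0, 0, 0, 0]

```text
time_s: 11.45
tool_pos: [0.6059, -0.2228, 0.3039]
tool_rot: [-179.8, 0.0, 99.8]
force: [-0.7, -0.5, -0.7]
grip_width: 0.06
```

Emit:
send_rows:
  plan:
    - [60, 0, 0, 0, 0, 0, 0]
    - [60, 0, 0, 0, 0, 0, 0]

```text
time_s: 11.65
tool_pos: [0.6067, -0.2134, 0.3065]
tool_rot: [-180.0, -0.1, 100.4]
force: [0.3, 1.1, 0.6]
grip_width: 0.0603
```

```bash
python3 - <<'E'
from h import *
o=env.get_obs(); print(np.round(o["tool_pos"],4),np.round(o["tool_rot"],1))
k=env.get_calibration("wrist"); im=env.read_camera("wrist")[:,:,::-1].copy()
a=np.radians(10); ex,ey=np.array([np.cos(a),np.sin(a),0]),np.array([-np.sin(a),np.cos(a),0])
c0=np.array([.6065,-.2155,0])
for z,w,l,col in [(.010,.033,.048,(0,0,255)),(.07,.012,.0425,(0,255,0)),(.119,.012,.01,(255,0,0))]:
    P=np.array([c0+[0,0,z]+s*w*ex+b*l*ey for s,b in [(1,1),(1,-1),(-1,-1),(-1,1)]])
    cv2.polylines(im,[np.round(proj("",P,k)*16).astype(np.int32)],True,col,1,cv2.LINE_AA,4)
cv2.imwrite("pics/w5.png",cv2.resize(im[120:340,200:460],None,fx=3,fy=3)[:600,:800])
for q in("rusk_mid","stand_thick"):
  for r in env.regions_of("wrist",q): print(q,round(r["confidence"],2),r["rect"])
E
```

```text
[ 0.6067 -0.2134  0.3065] [-1.800e+02 -1.000e-01  1.004e+02]
rusk_mid 0.86 [412.8, 279.3, 454.8, 327.6]
rusk_mid 0.63 [257.9, 248.8, 290.6, 295.0]
stand_thick 0.96 [295.3, 154.9, 351.2, 230.3]
```

View pics/w5.png

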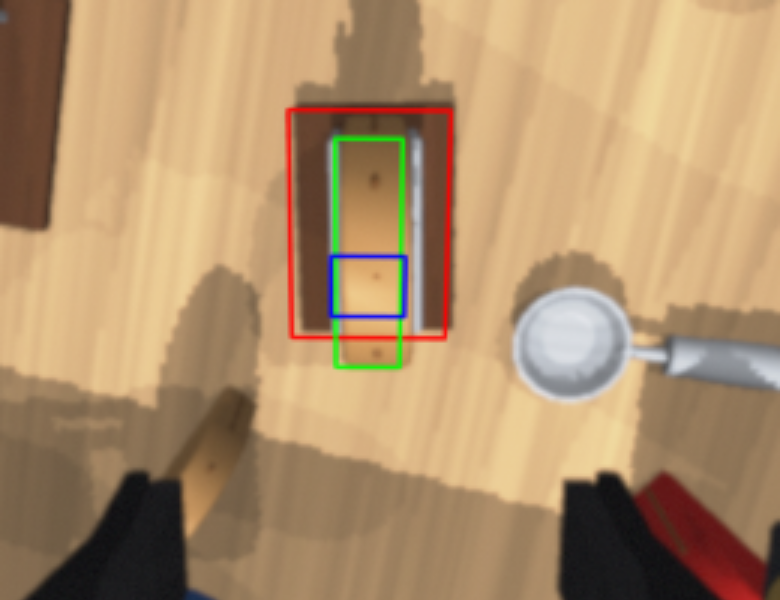

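The overlay is about 2 mm off in +x and 3 mm in +y, and I include that while descending onto the rusk.

Emit:
send_rows:
  plan:
    - [60, 1, 1.7, 35, 0, 0, 0]
    - [60, 0, 0, 35, 0, 0, 0]
    - [60, 0, 0, 35, 0, 0, 0]
    - [60, 0, 0, 30, 0, 0, 0]
    - [60, 0, 0, 30, 0, 0, 0]
    - [60, 0, 0, 20, 0, 0, 0]
    - [60, 0, 0, 15, 0, 0, 0]
    - [60, 0, 0, 6, 0, 0, 0]
    - [60, 0, 0, 0, 0, 0, 0]
    - [60, 0, 0, 0, 0, 0, 0]

```text
time_s: 12.8
tool_pos: [0.6091, -0.2139, 0.1023]
tool_rot: [179.9, 0.1, 100.3]
force: [0.8, -1.7, 1.0]
grip_width: 0.0601
```

Emit:
send_rows:
  plan:
    - [40, 0, 0, 0, 0, 0, 0]
    - [28, 0, 0, 0, 0, 0, 0]
    - [18, 0, 0, 0, 0, 0, 0]
    - [18, 0, 0, 0, 0, 0, 0]
    - [18, 0, 0, 0, 0, 0, 0]
    - [18, 0, 0, 0, 0, 0, 0]
    - [18, 0, 0, 0, 0, 0, 0]
  grip_force: 15

```text
time_s: 13.5
tool_pos: [0.6083, -0.214, 0.1011]
tool_rot: [180.0, 0.0, 100.2]
force: [-0.2, 0.2, -0.1]
grip_width: 0.0235
```

Emit:
send_rows:
  plan:
    - [18, 0, 0, -15, 0, 0, 0]
    - [18, 0, 0, -30, 0, 0, 0]
    - [18, 0, 0, -35, 0, 0, 0]
    - [18, 0, 0, -35, 0, 0, 0]
    - [18, 0, 0, -35, 0, 0, 0]
    - [18, 0, 0, -35, 0, 0, 0]
    - [18, 0, 0, -18, 0, 0, 0]
    - [18, 0, 0, 0, 0, 0, 0]
    - [18, 0, 0, 0, 0, 0, 0]

```text
time_s: 14.4
tool_pos: [0.6081, -0.2137, 0.304]
tool_rot: [-180.0, 0.0, 100.3]
force: [-0.2, 0.4, -2.1]
grip_width: 0.0242
```

```bash
python3 go.py 18 .5745 .157 .305 80
```

```text
10 [[18.0, 37.1, 3.3, -0.1, -0.0, 0.0, 0.035], [18.0, 37.2, 2.0, -0.1, -0.0, 0.0, 0.035], [18.0, 37.2, 0.7, -0.1, -0.0, 0.0, 0.035], [18.0, 37.2, -0.6, -0.1, -0.0, 0.0, 0.035], [18.0, 37.2, -1.9, -0.1, -0.0, 0.0, 0.035], [18.0, 37.1, -3.2, -0.1, -0.0, 0.0, 0.035], [18.0, 36.9, -4.5, -0.1, -0.0, 0.0, 0.035], [18.0, 36.8, -5.8, -0.1, -0.0, 0.0, 0.035], [18.0, 36.5, -7.1, -0.1, -0.0, 0.0, 0.035], [18.0, 36.3, -8.3, -0.1, -0.0, 0.0, 0.035]]
d [-0.0336  0.3707  0.001 ] F [-0.2  0.4 -2.1] t 14.4 w 0.024220367347508386
```

Emit:
send_rows:
  plan:
    - [18, 37, 3.5, 0, 0, 0, 0.035]
    - [18, 37, 2, 0, 0, 0, 0.035]
    - [18, 37, 0.5, 0, 0, 0, 0.035]
    - [18, 37, -0.5, 0, 0, 0, 0.035]
    - [18, 37, -2, 0, 0, 0, 0.035]
    - [18, 37, -3, 0, 0, 0, 0.035]
    - [18, 37, -4.5, 0, 0, 0, 0.035]
    - [18, 37, -6, 0, 0, 0, 0.035]
    - [18, 36.5, -7, 0, 0, 0, 0.035]
    - [18, 36.5, -8.5, 0, 0, 0, 0.035]
    - [18, 0, 0, 0, 0, 0, 0]
    - [18, 0, 0, 0, 0, 0, 0]

```text
time_s: 15.6
tool_pos: [0.5736, 0.1572, 0.3023]
tool_rot: [-179.9, 0.1, 80.4]
force: [0.3, 0.0, -1.2]
grip_width: 0.0237
```

Emit:
send_rows:
  plan:
    - [18, 0, 0, 0, 0, 0, 0]
    - [18, 0, 0, 0, 0, 0, 0]

```text
time_s: 15.8
tool_pos: [0.575, 0.1544, 0.3032]
tool_rot: [-179.9, 0.1, 80.1]
force: [-0.2, 0.2, -0.6]
grip_width: 0.0241
```

```bash
python3 - <<'E'
from h import *
o=env.get_obs(); p=o["tool_pos"]; print(np.round(p,4),np.round(o["tool_rot"],1))
k=env.get_calibration("wrist"); im=env.read_camera("wrist")[:,:,::-1].copy(); cv2.imwrite("pics/w6.png",im[100:480,180:520])
g=cv2.cvtColor(im,cv2.COLOR_BGR2GRAY).astype(float); h=cv2.cvtColor(im,cv2.COLOR_BGR2HSV); m=(h[...,1]>90)&(h[...,0]<25)
ex,ey=np.array([.985,-.173,0]),np.array([.173,.985,0])
for v in range(140,320,15):
    gr=np.diff(cv2.GaussianBlur(g[v][None],(5,1),0)[0]); x=np.where(m[v,285:365])[0]+285
    b=(225-v)/123*.1; q=p+b*ey; q[2]=.175
    print(v,"slot",285+np.argmin(gr[285:322])+.5,330+np.argmax(gr[330:370])+.5,"slice",(x.min(),x.max()) if len(x) else None,"TCPplane",np.round(proj("",q,k),1)[0])
E
```

```text
[0.575  0.1544 0.3032] [-1.799e+02  1.000e-01  8.010e+01]
140 slot 298.5 348.5 slice None TCPplane [322.9 141.8]
155 slot 297.5 347.5 slice None TCPplane [322.9 158.1]
170 slot 298.5 347.5 slice None TCPplane [322.9 174. ]
185 slot 298.5 347.5 slice (np.int64(307), np.int64(341)) TCPplane [322.9 189.5]
200 slot 298.5 346.5 slice (np.int64(302), np.int64(345)) TCPplane [322.9 204.7]
215 slot 290.5 348.5 slice (np.int64(300), np.int64(347)) TCPplane [322.9 219.5]
230 slot 295.5 349.5 slice (np.int64(299), np.int64(348)) TCPplane [322.9 234. ]
245 slot 296.5 350.5 slice (np.int64(298), np.int64(349)) TCPplane [322.9 248.1]
260 slot 295.5 350.5 slice (np.int64(298), np.int64(349)) TCPplane [323.  261.9]
275 slot 295.5 351.5 slice (np.int64(298), np.int64(349)) TCPplane [323.  275.4]
290 slot 321.5 369.5 slice (np.int64(296), np.int64(351)) TCPplane [323.  288.6]
305 slot 312.5 369.5 slice (np.int64(297), np.int64(351)) TCPplane [323.  301.5]
```

View pics/w6.png

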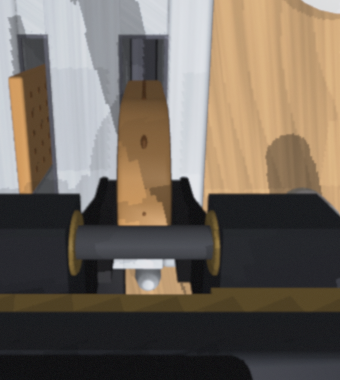

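The rusk is centred over the wide slot (slice u 324, slot u 323), so I lower it.

Emit:
send_rows:
  plan:
    - [18, 2, -0.4, 12, 0, 0, 0]
    - [18, 1, 0, 12, 0, 0, 0]
    - [18, 0, 0, 12, 0, 0, 0]
    - [18, 0, 0, 10, 0, 0, 0]
    - [18, 0, 0, 10, 0, 0, 0]
    - [18, 0, 0, 10, 0, 0, 0]
    - [18, 0, 0, 0, 0, 0, 0]

```text
time_s: 16.55
tool_pos: [0.5741, 0.159, 0.2362]
tool_rot: [-179.9, 0.1, 80.2]
force: [0.0, -0.0, -1.3]
grip_width: 0.0236
```

Emit:
send_rows:
  plan:
    - [18, 0, 0, 8, 0, 0, 0]
    - [18, 0, 0, 8, 0, 0, 0]
    - [18, 0, 0, 7, 0, 0, 0]
    - [18, 0, 0, 6, 0, 0, 0]
    - [18, 0, 0, 0, 0, 0, 0]
    - [18, 0, 0, 0, 0, 0, 0]

```text
time_s: 17.15
tool_pos: [0.5749, 0.1594, 0.209]
tool_rot: [-180.0, 0.0, 80.2]
force: [-1.0, 0.6, -0.4]
grip_width: 0.0239
```

Emit:
send_rows:
  plan:
    - [18, 0, 0, 2.5, 0, 0, 0]
    - [18, 0, 0, 0, 0, 0, 0]
    - [28, 0, 0, 0, 0, 0, 0]
    - [34, 0, 0, 0, 0, 0, 0]
    - [42, 0, 0, 0, 0, 0, 0]
    - [42, 0, 0, 0, 0, 0, 0]
    - [42, 0, 0, -20, 0, 0, 0]
    - [42, 0, 0, -40, 0, 0, 0]
    - [42, 0, 0, -40, 0, 0, 0]
    - [20, 0, 0, 0, 0, 0, 0]
    - [0, 0, 0, 0, 0, 0, 0]
    - [0, 0, 0, 0, 0, 0, 0]

```text
time_s: 18.35
tool_pos: [0.5744, 0.1591, 0.3053]
tool_rot: [-179.9, 0.1, 80.2]
force: [0.8, 0.1, -0.2]
grip_width: 0.0254
```

```bash
python3 go.py 0 .502 -.002 .30 80; python3 - <<'E'
from h import *
s=env.read_camera("scene"); s2=env.read_camera("top")
cv2.imwrite("pics/s7.png",np.hstack([cv2.resize(s[150:400,350:600],(400,400)),cv2.resize(s2[160:360,90:290],(400,400))])[:,:,::-1])
E
```

```text
5 [[0.0, -34.2, -8.8, 1.1, -0.0, 0.0, 0.001], [0.0, -34.2, -8.8, 1.1, -0.0, 0.0, 0.001], [0.0, -34.2, -8.7, 1.1, -0.0, 0.0, 0.001], [0.0, -34.2, -8.7, 1.1, -0.0, 0.0, 0.001], [0.0, -34.2, -8.7, 1.1, -0.0, 0.0, 0.001]]
d [-0.0724 -0.1611 -0.0053] F [ 0.8  0.1 -0.2] t 18.35 w 0.025430788319889607
```

View pics/s7.png

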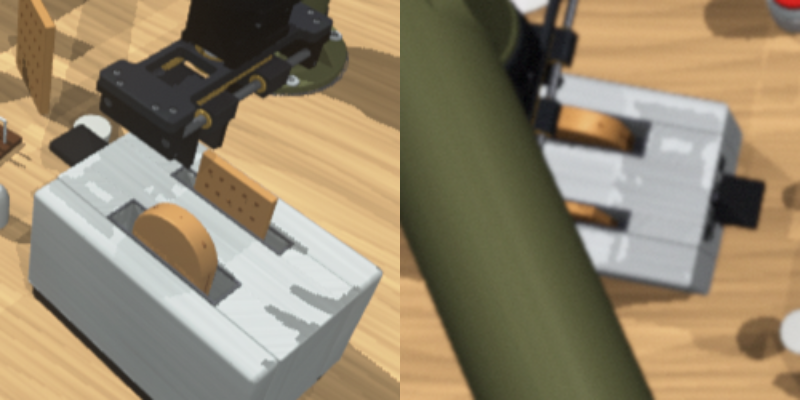

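Both slices are standing in their slots and released. Next is the lever, with the fingers closed.

Emit:
send_rows:
  plan:
    - [0, -34, -9, 0, 0, 0, 0]
    - [0, -34, -9, 0, 0, 0, 0]
    - [0, -34, -9, 0, 0, 0, 0]
    - [0, -34, -8.5, 0, 0, 0, 0]
    - [0, -34, -8.5, 0, 0, 0, 0]
    - [0, 0, 0, 0, 0, 0, 0]
    - [0, 0, 0, 0, 0, 0, 0]
    - [0, 0, 0, 20, 0, 0, 0]
    - [0, 0, 0, 35, 0, 0, 0]
    - [0, 0, 0, 35, 0, 0, 0]
    - [0, 0, 0, 20, 0, 0, 0]
    - [0, 0, 0, 0, 0, 0, 0]
  grip_force: 20

```text
time_s: 19.65
tool_pos: [0.5004, 0.0013, 0.1933]
tool_rot: [-179.6, -0.1, 80.4]
force: [0.3, 0.1, 1.1]
grip_width: 0.0002
```

Emit:
send_rows:
  plan:
    - [0, 0, 0, 0, 0, 0, 0]
    - [0, 0, 0, 0, 0, 0, 0]

```text
time_s: 19.85
tool_pos: [0.5037, 0.0003, 0.1979]
tool_rot: [179.9, -0.0, 80.3]
force: [1.2, -0.6, 0.1]
grip_width: 0.0004
```

```bash
python3 go.py 0 .502 -.001 .168 80; python3 - <<'E'
from h import *
s=env.read_camera("scene"); s2=env.read_camera("top")
cv2.imwrite("pics/s8.png",np.hstack([cv2.resize(s[180:300,340:460],(400,400),interpolation=2),cv2.resize(s2[200:310,200:310],(400,400),interpolation=2)])[:,:,::-1])
E
```

```text
1 [[0.0, -1.6, -1.6, 29.9, 0.002, -0.001, 0.005]]
d [-0.0017 -0.0013 -0.0299] F [ 1.2 -0.6  0.1] t 19.85 w 0.0004019007777404577
```

View pics/s8.png

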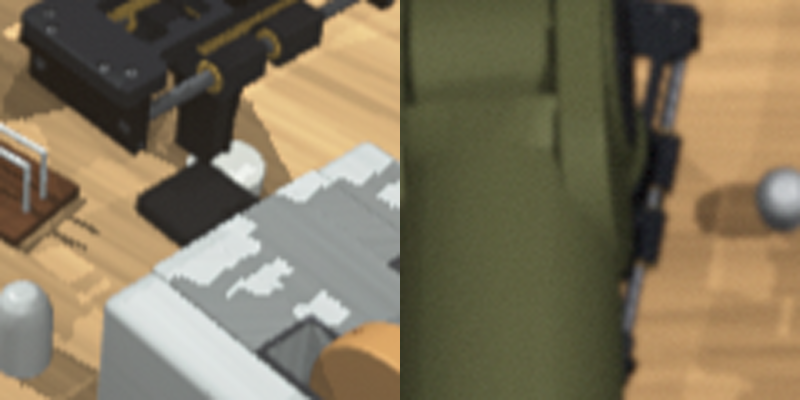

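The finger is above the tab. I descend step by step, watching for contact at about z=.165.

Emit:
send_rows:
  plan:
    - [0, -1, -1.5, 10, 0, 0, 0]
    - [0, 0, 0, 10, 0, 0, 0]
    - [0, 0, 0, 8, 0, 0, 0]
    - [0, 0, 0, 0, 0, 0, 0]
    - [0, 0, 0, 0, 0, 0, 0]

```text
time_s: 20.45
tool_pos: [0.5007, -0.0013, 0.1681]
tool_rot: [-180.0, -0.0, 80.2]
force: [1.0, -0.7, 0.6]
grip_width: 0.0006
```

Emit:
send_rows:
  plan:
    - [0, 0, 0, 3, 0, 0, 0]
    - [0, 0, 0, 3, 0, 0, 0]
    - [0, 0, 0, 0, 0, 0, 0]
    - [0, 0, 0, 0, 0, 0, 0]

```text
time_s: 20.85
tool_pos: [0.5015, -0.0013, 0.1632]
tool_rot: [179.9, 0.0, 80.2]
force: [0.2, -0.4, 5.3]
grip_width: 0.0005
```

Emit:
send_rows:
  plan:
    - [0, 0, 0, 4, 0, 0, 0]
    - [0, 0, 0, 4, 0, 0, 0]
    - [0, 0, 0, 0, 0, 0, 0]
    - [0, 0, 0, 0, 0, 0, 0]

```text
time_s: 21.25
tool_pos: [0.5014, -0.0013, 0.1548]
tool_rot: [180.0, -0.0, 80.2]
force: [1.4, -0.2, 3.8]
grip_width: 0.0002
```

Contact is at the tab's known height, with the spring force as expected. I press on to z=.132.

Emit:
send_rows:
  plan:
    - [0, 0, 0, 4, 0, 0, 0]
    - [0, 0, 0, 4, 0, 0, 0]
    - [0, 0, 0, 4, 0, 0, 0]
    - [0, 0, 0, 4, 0, 0, 0]
    - [0, 0, 0, 3, 0, 0, 0]
    - [0, 0, 0, 2, 0, 0, 0]
    - [0, 0, 0, 0, 0, 0, 0]
    - [0, 0, 0, 0, 0, 0, 0]

```text
time_s: 22.05
tool_pos: [0.5014, -0.0013, 0.1338]
tool_rot: [180.0, -0.0, 80.2]
force: [0.6, -0.7, 5.2]
grip_width: 0.0007
```

Emit:
send_rows:
  plan:
    - [0, 0, 0, 0, 0, 0, 0]
    - [0, 0, 0, 0, 0, 0, 0]

```text
time_s: 22.25
tool_pos: [0.5014, -0.0013, 0.1338]
tool_rot: [179.9, 0.0, 80.2]
force: [0.8, -0.1, 5.2]
grip_width: 0.0004
```

Emit:
send_rows:
  plan:
    - [0, 0, 0, 1.5, 0, 0, 0]
    - [0, 0, 0, 0, 0, 0, 0]
    - [0, 0, 0, 0, 0, 0, 0]
    - [0, 0, 0, 0, 0, 0, 0]
    - [0, 0, 0, 0, 0, 0, 0]

```text
time_s: 22.75
tool_pos: [0.5014, -0.0014, 0.1325]
tool_rot: [180.0, 0.0, 80.2]
force: [1.3, 0.5, 6.3]
grip_width: 0.0
```

```bash
python3 - <<'E'
from h import *
o=env.get_obs(); print(np.round(o["tool_pos"],4),np.round(o["force"],1))
s=env.read_camera("scene"); o=env.get_obs(); print(np.round(o["tool_pos"],4),np.round(o["force"],1))
cv2.imwrite("pics/s9.png",np.hstack([cv2.resize(s[150:400,350:600],(400,400)),cv2.resize(s[200:280,360:440],(400,400),interpolation=2)])[:,:,::-1])
for r in env.regions_of("scene","crisp_mid")+env.regions_of("scene","rusk_mid"): print(round(r["confidence"],2),np.round(r["rect"]))
# predicted slice top corners at travel .033: crisp top z .19
ey=np.array([.173,.985,0])
for dz in (.029,.033,.037): print(dz,np.round(proj("scene",[np.array([.4902,.1726,.223-dz])+b*ey for b in(.0425,-.0425)]+[[.5731,.158,.223-dz]]),1).tolist())
E
```

```text
[ 0.5014 -0.0014  0.1325] [1.3 0.5 6.3]
[ 0.5014 -0.0014  0.1325] [ 0.2 -0.9  6.6]
0.96 [278. 131. 330. 197.]
0.85 [360. 138. 384. 208.]
0.77 [473. 257. 517. 297.]
0.89 [436. 290. 480. 332.]
0.65 [246. 206. 268. 244.]
0.59 [140. 255. 191. 305.]
0.029 [[517.1, 286.8], [473.7, 255.6], [458.2, 296.7]]
0.033 [[516.5, 288.5], [473.2, 257.4], [457.8, 298.4]]
0.037 [[515.9, 290.2], [472.8, 259.1], [457.4, 300.2]]
```

View pics/s9.png

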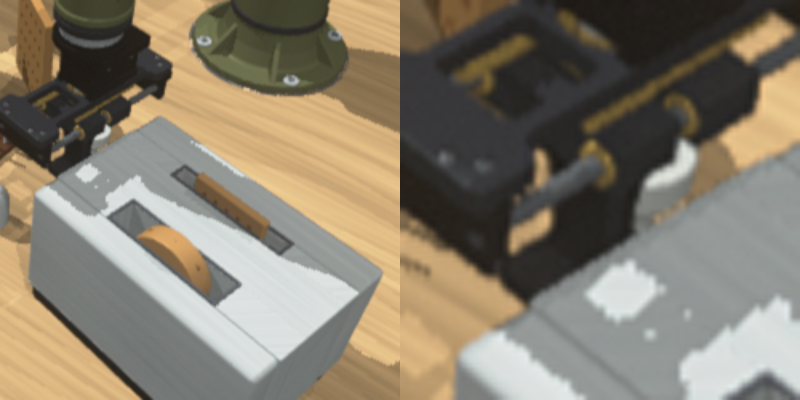

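Both slices have sunk. The crispbread's top edge is at v=257, which matches 33 mm of travel (257.4). The spring force of about 6.5 N is steady at z=.1325, so I hand in.

```bash
python3 -c "
from cell import env
print(env.sign_off())"
```

```text
the job is handed in; nothing more can be done
None
```

I put the crispbread in the narrow slot and the rusk in the wide slot and let go of both. I then pressed the lever to the third notch and handed the job in at about 23 s, still holding it down. The hand-in reports no verdict.

**Last checks:**
- **Lever:** the fingertip was steady at z = 0.1325 m, which is about 32.5 mm of travel, with about 6.5 N of spring force.
- **Slices:** in the scene camera both had sunk with the lever. The crispbread's top edge was at row 257, against 257.4 predicted for 33 mm of travel.
- **Table:** I never touched the jar, mug, teaspoon, egg cup or salt shaker on purpose. I did not re-measure their positions at the end.

**Disagreements:** the top and wrist cameras differed by about 2–4 mm on the crispbread, rusk and slot positions, so I aligned the grasps and insertions by the wrist view. At the end the gripper hid the lever tab and its notch marks. The lever depth therefore rests on the fingertip height, the force and how far the slices sank.

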